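Open the half-shut line valve with the flat driver

ROBOT

A 6-joint arm with a two-finger parallel gripper is mounted at the origin on a cart in front of the work surface, level with it; the furniture and walls round the work are solid. World frame = base frame: x ahead of the robot, y to its left, z up, the work surface at z = 0. Lengths are in mm, angles in rad, forces in N, time in s.
With the tool pointing down it reaches from about 350 to 775 mm from the base axis. Payload 7.3 kg.
Tool frame: the origin (TCP) lies midway between the tips of the shut fingers; the grasp point (between the pads) lies 19 mm behind it; z points along the fingers, y is the line along which they close (so a half turn about z gives the same grasp; the last joint's range is limited). The gripper opens to 92 mm and grips with 3 to 60 N. Pads are 19 mm wide; open, the fingers measure 130 mm over their backs; the gripper's body (75 mm by 190 mm) begins 47 mm behind the grasp point.
Start: joints at [0.993, 0.342, 1.524, -0, 1.275, -0.146], TCP at [219.704, 476.838, 226.741] pointing down, gripper open.
Joint ranges: [-2.53, 2.53], [-0.77, 2.02], [0.04, 2.7], [-1, 4.14], [0.28, 2.66], [-3.11, 3.11]. Speed limits (rad/s): [2.57, 2.57, 3.14, 3.14, 3.14, 3.14].

INTERFACE

Orientations are given as [roll, pitch, yaw] about the fixed x, y, z axes, in that order (R = Rz(yaw) Ry(pitch) Rx(roll)).
In Python, from plant import get_obs, capture, camera_model, close_job, search_frame, regions_of, pinpoint gives the robot as it stands. The module is installed in compiled form; this text tells all that it offers.
- The arm moves only by the shell command python3 -m pendant 'ROWS'. ROWS is JSON, one flat list of numbers, 7 for each row, row after row: the shift along the tool's x, y, z in units of 30 mm (1.0 is 30 mm), then the turn, a rotation vector about the tool's x, y, z in units of 4 degrees (1.0 is 4 degrees), then the closure, from -1 (fully open) to 1 (shut), so that 0 is half open. In form: [dx, dy, dz, wx, wy, wz, gripper, dx, dy, dz, wx, wy, wz, gripper, ...]. A call has 1 to 12 rows; each row shifts and turns the commanded pose from where the row before left it, along the tool's axes as they then stand; what a row does not reach is not made up. A row lasts 1/10 s, in which the tool goes at most 50 mm and 8.59 degrees, less where a joint would pass 70% of its speed; a pose out of reach is approached as far as the arm can. A call with a number of a shift or a turn outside -1 to 1 is refused whole. A call with a gripper value outside its range is refused whole. The fingers move at their own pace and stop on an object; the grip force is fixed at half the most. Time passes only in rows, so rows that do not move let the fingers close. It gives the time, the measured TCP pose, the force, the opening and the grip force at its end, in the units of the state.
- get_obs(): the state, without advancing time (a new reading comes with each control period).
- capture(name): name is "scene" or "top"; returns the picture (400x640x3 uint8, red, green, blue); there is no depth.
- camera_model(name): a dict with "fov_y" (degrees; the focal length in pixels is half the picture's height over the tangent of half this angle, whatever the lens; pixels are square), "cx", "cy" (the principal point, pixels), "pose" (4x4, takes a point from camera to world coordinates). Camera axes: x right, y up, looking along -z (the intrinsics and any distortion apply to the point x, -y, -z); pixel columns grow to the right and rows downward; lengths in mm; the calibration is good to about 2 mm. A picture is of the moment at which its call begins. camera_model takes no time and is no camera call.
- close_job(): hands the job in; it is judged then, once.
Trained networks look in the newest picture that a camera, given by its name, has taken for a name from the list of things; names that differ only in an ending like _2 or _b are one class to them, and where a whole thing is asked for, a point or a joint stands for the part that bears it (a point fixed in the world has none). Each returns a list of dicts, best first, with "score" (0 to 1); they miss things now and then, are a little off and sometimes report something else, mostly with a low value. They report only what shows in the picture. A call takes as long as a camera call.
- search_frame(camera, thing): "location" ([column, row] in pixels, amid what is visible of it).
- regions_of(camera, thing): "pixels" (400x640 bool, what is visible of it) and "location" ([column, row] in pixels, amid what is visible of it).
- pinpoint(camera, thing): "location" ([column, row] in pixels: a listed point, or the origin of a listed thing).
The state is a dict: "time": time; "joint_positions": joint angles; "dq": joint speeds; "tau": joint torques, N m; "tool_pos": TCP position; "tcp_rot": TCP orientation; "contact_force": force on the tool from outside, world axes, zero at the start; "moment": the same for the moment, N m; "grip_width": finger opening in mm; "finger_force": force on a finger pad.
Only numpy, scipy, OpenCV 4.12 (cv2) and the standard library are available. Lean on these libraries where they do the work, as an engineer would, in place of code of your own. Each camera call takes 0.05 s, during which the arm holds its last target. There are 200 camera calls.

TASK

One of the two small brass line valves on the counter has been left half shut: the slot of its screw stands askew to its hose tails. Take the flat driver out of its stand, seat the blade in that slot and, keeping it seated, turn the screw counter-clockwise (seen from above) until the slot lies in line with the hose tails, then stand the driver back in its stand. Leave the other valve, which is already open, as it is.

Things in the scene. Friction and masses are not known exactly. Their poses are not given: they have to be found in the camera images.
- driver: flat driver, 0.12 kg, upright in the stand. Origin: middle of the blade's lower edge, z up. Blade 22 mm broad along y, 3 thick along x, 20 high; at z = 55 to 60 a 44 mm round flange that rests on the stand; at z = 60 to 116 a flat grey handle, 40 broad along y, 22 thick along x (blade and handle broad the same way). Grip across the 22 mm, at about z = 92 mm.
- stand: black block, 76 x 76 mm, top at z = 75 mm, on a 96 mm square steel foot, fixed. Origin: centre of its underside. A square hole, 32 x 32 mm, chamfered 3 mm, goes down its middle; the driver hangs in it by the flange, at any yaw, with the driver's origin 20 mm above the stand's.
- screw_a (a joint): angle of the half-shut valve's slotted screw: 0 = slot square across the hose tails (shut), 1.57 = in line (open), growing counter-clockwise from above. Starts at 0.35 to 0.75; stops at -0.03 and 1.62; stays as left (friction 0.12 N m). Valve: 148 mm long over its two hose tails, 60 mm high, on a 100 x 56 mm plate, fixed. Either valve, left or right, may be the half-shut one.
- slot_a (a point): centre of the slot's floor in that screw, on its upright axis, 50 mm above the counter; turns with the screw; y along the slot, z up. Brass head 40 mm across, top 9.5 mm above this point. The slot runs right across it: 5 mm wide in its lower 5 mm, bevelled to 14 mm at the top. The seated blade touches the floor and has 5 degrees of play each way, so it must turn that much farther than the screw.
- screw_b (a joint): the same angle for the other, identical valve, 12 to 25 cm away; it starts open (1.52 to 1.6) and is to be left as it is.

How it is judged:
By the outcome, as a careful person would: the job done as asked, in the order asked, and still so for the second after the job is handed in, with the robot touching nothing.
It also fails if it takes over 64 s, if anything falls off the work surface, if the arm or the gripper's body presses on something with over 40 N, if the wrist force passes 120 N, or if a joint passes its speed limit or range.

## Working session

There is one attempt and no reset: what is moved stays moved. The work goes in short steps, Python scripts to look and compute and a shell command to move; the robot and the scene stay as the last step left them, time stands still between calls to the robot, and variables do not carry over. Pictures are saved under pics/ and viewed, at most 10 in all, crops included, and the job is handed in when it is done.

```bash
mkdir -p pics; cat > h.py <<'E'
import numpy as np, cv2
from plant import *
def K(n):
    m=camera_model(n); f=200/np.tan(np.radians(m["fov_y"])/2); return m,f
def ray(n,px):
    m,f=K(n); P=np.array(m["pose"]); d=np.array([(px[0]-m["cx"])/f,-(px[1]-m["cy"])/f,-1]); return P[:3,3],P[:3,:3]@d
def atz(n,px,z):
    o,d=ray(n,px); return o+d*(z-o[2])/d[2]
def proj(n,p):
    m,f=K(n); P=np.array(m["pose"]); c=P[:3,:3].T@(np.array(p)-P[:3,3]); return np.array([m["cx"]+f*c[0]/-c[2], m["cy"]-f*c[1]/-c[2]])
def tri(a,b):
    (o1,d1),(o2,d2)=ray("scene",a),ray("top",b); d1/=np.linalg.norm(d1); d2/=np.linalg.norm(d2)
    s=np.linalg.lstsq(np.c_[d1,-d2],o2-o1,rcond=None)[0]; p,q=o1+d1*s[0],o2+d2*s[1]; return (p+q)/2,np.linalg.norm(p-q)
E
python3 - <<'E'
from h import *
for n in("scene","top"):
    im=capture(n); cv2.imwrite(f"pics/{n}0.png",im[:,:,::-1]); m=camera_model(n); print(n,{k:(np.round(v,3).tolist() if k=="pose" else v) for k,v in m.items()})
    for t in("driver","stand","slot_a"):
        print(t,[(np.round(r["location"],1).tolist(),round(r["score"],2)) for r in pinpoint(n,t)], [(np.round(r["location"],1).tolist(),round(r["score"],2)) for r in search_frame(n,t)])
o=get_obs(); print(o)
E
```

```text
scene {'fov_y': 46.91809477771996, 'cx': 317.13596756174695, 'cy': 194.41753980074375, 'pose': [[0.915, 0.296, -0.274, 195.812], [-0.403, 0.694, -0.596, -614.694], [0.014, 0.656, 0.754, 830.324], [0.0, 0.0, 0.0, 1.0]]}
driver [([281.9, 158.1], 0.69)] [([280.1, 137.0], 0.93), ([370.5, 265.0], 0.45)]
stand [([283.5, 164.9], 0.64)] [([281.5, 156.4], 0.76)]
slot_a [([366.7, 264.2], 0.89)] [([368.0, 263.7], 0.57)]
top {'fov_y': 57.95388681677223, 'cx': 317.49972713924456, 'cy': 197.3213472404344, 'pose': [[0.023, 0.981, -0.193, 338.945], [-0.999, 0.018, -0.028, 5.18], [-0.024, 0.194, 0.981, 888.27], [0.0, 0.0, 0.0, 1.0]]}
driver [] [([251.2, 212.8], 0.78)]
stand [([259.4, 220.7], 0.7)] [([260.5, 221.4], 0.58)]
slot_a [([419.3, 201.9], 0.82)] [([419.2, 200.6], 0.63)]
{'time': 0.7, 'joint_positions': array([ 9.92990766e-01,  3.42015746e-01,  1.52410938e+00,  3.05396508e-05,
        1.27542083e+00, -1.45991825e-01]), 'dq': array([ 0.00089171, -0.00021268,  0.00176766,  0.00034281,  0.00035052,
        0.00123314]), 'tau': array([-1.06137006e-03, -4.31030846e+01, -2.44438738e+01,  7.17759063e-02,
        4.81385377e-02,  3.70481041e-05]), 'tool_pos': array([219.69488802, 476.83229363, 226.72904796]), 'tcp_rot': array([ 3.14154221e+00, -2.21144150e-05,  2.70977003e+00]), 'contact_force': array([-0.07079684,  0.4391431 , -0.09385988]), 'moment': array([-0.01082148,  0.01635727, -0.02140692]), 'finger_force': 0.0, 'grip_width': 91.61261263238997}
```

View pics/scene0.png

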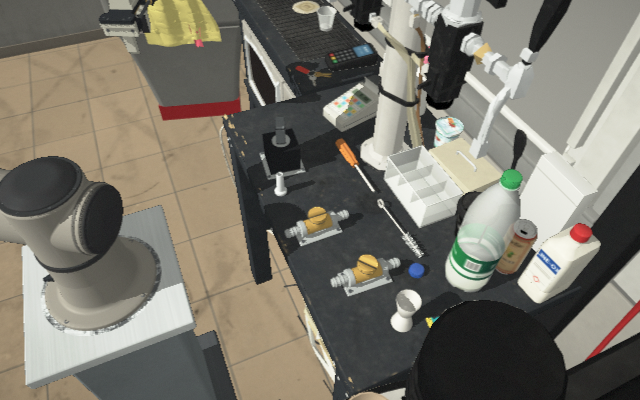

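View pics/top0.png

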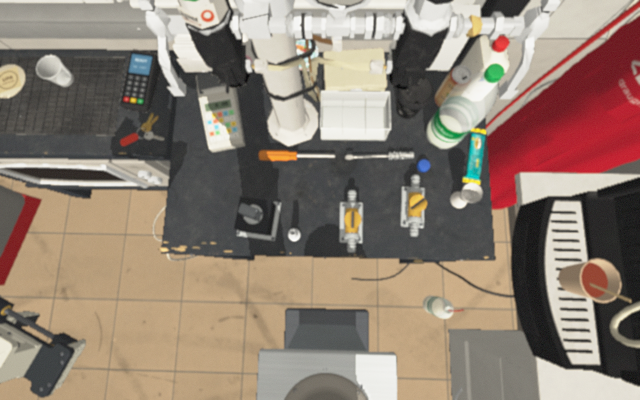

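The pictures show the stand with the driver at top (260,215). The left valve (350,220) has its slot in line. The right one (414,203) is askew, so it is the half-shut valve, and the detector agrees.

```bash
python3 - <<'E'
from h import *
print("slot",tri((366.7,264.2),(419.3,201.9)), atz("scene",(366.7,264.2),50),atz("top",(419.3,201.9),50))
print("stand",tri((283.5,164.9),(259.4,220.7)), atz("scene",(283.5,164.9),0),atz("top",(259.4,220.7),0), "drv sc",atz("scene",(281.9,158.1),20))
print(camera_model("top").keys())
from plant import *
A=[]
for n,cs in(("top",[(258,216),(414,205),(350,220)]),("scene",[(281,145),(367,268),(318,223)])):
    im=cv2.imread(f"pics/{n}0.png")
    A.append(np.hstack([cv2.resize(im[y-30:y+30,x-30:x+30],(264,264),interpolation=cv2.INTER_CUBIC) for x,y in cs]))
cv2.imwrite("pics/crop0.png",np.vstack(A))
# TCP check: project known tool point
print(proj("top",get_obs()["tool_pos"]))
E
```

```text
slot (array([ 494.92802203, -208.09910117,   56.54926809]), np.float64(3.125765523326614)) [ 495.82996753 -204.48537513   50.        ] [ 497.71173819 -210.24514579   50.        ]
stand (array([457.42325849, 173.75157531,  -7.93833218]), np.float64(8.514275605078213)) [459.1251835  165.56103532   0.        ] [452.25353421 173.22705362   0.        ] drv sc [457.66896111 170.59675708  20.        ]
dict_keys(['fov_y', 'cx', 'cy', 'pose'])
[ 58.22511748 331.19627241]
```

View pics/crop0.png

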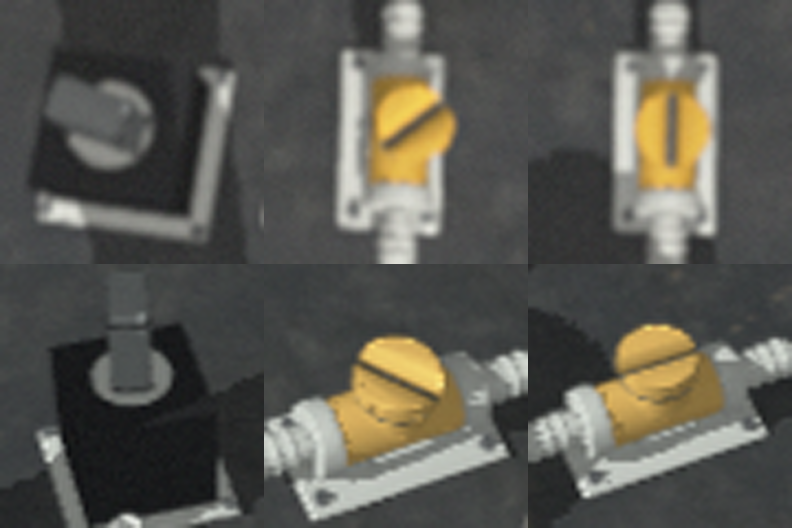

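The crops confirm it: the driver's handle is upright in the stand, the right valve's slot is about 35° off horizontal in the image, and the left valve's slot is in line. I'll fit yaws and centres from the silhouettes.

```bash
cat > fit.py <<'E'
from h import *
from scipy.optimize import differential_evolution
def P(n,pts): return np.array([proj(n,p) for p in pts])
def mask(polys,off,S=4):
    m=np.zeros((100*S,100*S),np.uint8)
    for q in polys: cv2.fillConvexPoly(m,np.int32(np.round((cv2.convexHull(np.float32(q))[:,0]-off+.5)*S*16-8)),255,shift=4)
    return cv2.resize(m,(100,100),interpolation=cv2.INTER_AREA)/255.
def driver_polys(n,x,y,yaw,z0=20):
    c,s=np.cos(yaw),np.sin(yaw)
    box=[(x+c*a-s*b,y+s*a+c*b,z) for a in(-11,11) for b in(-20,20) for z in(z0+60,z0+116)]
    t=np.linspace(0,6.28,40); fl=[(x+22*np.cos(k),y+22*np.sin(k),z) for k in t for z in(z0+55,z0+60)]
    return [P(n,box),P(n,fl)]
E
python3 - <<'E'
from fit import *
reg={}
for n in("scene","top"):
    capture(n); r=regions_of(n,"driver"); print(n,[(np.round(a["location"]),a["score"],a["pixels"].sum()) for a in r])
    c=np.array([280,140] if n=="scene" else [255,215])
    r=min(r,key=lambda a:np.hypot(*(np.array(a["location"])-c))); reg[n]=(r["pixels"],np.round(r["location"])-50)
    o=np.int32(reg[n][1]); reg[n]=(r["pixels"][o[1]:o[1]+100,o[0]:o[0]+100].astype(float),o)
def cost(v,n): 
    m,o=reg[n]; return np.abs(mask(driver_polys(n,v[0],v[1],v[2]),o)-m).sum()
f=lambda v:cost((v[0],v[1],v[4]),"scene")+cost((v[2],v[3],v[4]),"top")
r=differential_evolution(f,[(440,475),(150,190)]*2+[(0,np.pi)],seed=1,popsize=12,maxiter=80,tol=1e-4)
print("driver",np.round(r.x,2),r.fun)
for n in("scene","top"):
    im=capture(n); print(n)
    for t in("screw_a","screw_b"):
        print(t,[(np.round(a["location"],1).tolist(),round(a["score"],2),a["pixels"].sum()) for a in regions_of(n,t)])
    # homography image -> plane z=59.5 , 0.5 mm/px, x right = world x
    hsv=cv2.cvtColor(im,cv2.COLOR_RGB2HSV)
    for nm,c in(("A",(496,-207)),("B",(0,0))):
        if nm=="B": c=atz("top",(350.5,219),59.5)[:2]
        W=np.float32([(c[0]+a,c[1]+b,59.5) for a,b in((-40,-40),(40,-40),(40,40),(-40,40))])
        H=cv2.getPerspectiveTransform(np.float32(P(n,W)),np.float32([(0,0),(319,0),(319,319),(0,319)]))
        w=cv2.warpPerspective(im,H,(320,320),flags=cv2.INTER_CUBIC); cv2.imwrite(f"pics/w_{n}{nm}.png",w[:,:,::-1])
E
cd pics; python3 -c "
import cv2,numpy as np
print(cv2.imwrite('w0.png',cv2.resize(np.vstack([np.hstack([cv2.imread(f'w_{n}{k}.png') for k in 'AB']) for n in('scene','top')]),(580,580))))"
```

```text
scene [(array([282., 134.]), 0.77, np.int64(364))]
top [(array([247., 213.]), 0.62, np.int64(350))]Traceback (most recent call last):
    calc_energies = list(
        self._mapwrapper(self.func, parameters_pop[0:S])
    )
    return self.f(x, *self.args)
           ~~~~~~^^^^^^^^^^^^^^^
  File "<stdin>", line 10, in <lambda>
  File "<stdin>", line 9, in cost
  File "fit.py", line 12, in driver_polys
    return [P(n,box),P(n,fl)]
                     ~^^^^^^
  File "fit.py", line 3, in P
    def P(n,pts): return np.array([proj(n,p) for p in pts])
                                   ~~~~^^^^^
  File "h.py", line 10, in proj
    m,f=K(n); P=np.array(m["pose"]); c=P[:3,:3].T@(np.array(p)-P[:3,3]); return np.array([m["cx"]+f*c[0]/-c[2], m["cy"]-f*c[1]/-c[2]])
        ~^^^
  File "h.py", line 4, in K
    m=camera_model(n); f=200/np.tan(np.radians(m["fov_y"])/2); return m,f
ValueError: time passes only in moves, steps and waits

The above exception was the direct cause of the following exception:

Traceback (most recent call last):
RuntimeError: The map-like callable must be of the form f(func, iterable), returning a sequence of numbers the same length as 'iterable'
[ WARN:0@0.008] global loadsave.cpp:275 findDecoder imread_('w_sceneA.png'): can't open/read file: check file path/integrity
[ WARN:0@0.008] global loadsave.cpp:275 findDecoder imread_('w_sceneB.png'): can't open/read file: check file path/integrity
[ WARN:0@0.009] global loadsave.cpp:275 findDecoder imread_('w_topA.png'): can't open/read file: check file path/integrity
[ WARN:0@0.009] global loadsave.cpp:275 findDecoder imread_('w_topB.png'): can't open/read file: check file path/integrity
Traceback (most recent call last):
cv2.error: OpenCV(4.12.0) :-1: error: (-5:Bad argument) in function 'resize'
> Overload resolution failed:
>  - src data type = object is not supported
>  - Expected Ptr<cv::UMat> for argument 'src'
```

The fit called camera_model too often, so I'll cache it and reuse the saved pictures.

```bash
sed -i 's/^def K/import functools\n@functools.lru_cache(None)\ndef K/' h.py
python3 - <<'E'
from fit import *
reg={}
for n in("scene","top"):
    capture(n); r=regions_of(n,"driver")[0]; o=np.int32(np.round(r["location"]))-50
    reg[n]=(r["pixels"][o[1]:o[1]+100,o[0]:o[0]+100].astype(float),o)
def cost(v,n): 
    m,o=reg[n]; return np.abs(mask(driver_polys(n,v[0],v[1],v[2]),o)-m).sum()
f=lambda v:cost((v[0],v[1],v[4]),"scene")+cost((v[2],v[3],v[4]),"top")
r=differential_evolution(f,[(440,475),(150,190)]*2+[(0,np.pi)],seed=1,popsize=10,maxiter=60,tol=1e-4)
print("driver",np.round(r.x,2),r.fun)
rows=[]
for n in("scene","top"):
    im=cv2.imread(f"pics/{n}0.png"); row=[]
    for c in ((496,-207),atz("top",(350.5,219),59.5)[:2]):
        W=[(c[0]+a,c[1]+b,59.5) for a,b in((40,40),(40,-40),(-40,-40),(-40,40))]  # up=+x, left=+y
        H=cv2.getPerspectiveTransform(np.float32(P(n,W)),np.float32([(0,0),(319,0),(319,319),(0,319)]))
        w=cv2.warpPerspective(im,H,(320,320),flags=cv2.INTER_CUBIC); row.append(w)
        hsv=cv2.cvtColor(w,cv2.COLOR_BGR2HSV); g=w.max(2)
        br=cv2.inRange(hsv,(12,110,150),(35,255,255)); cn=max(cv2.findContours(br,0,2)[0],key=cv2.contourArea)
        yy,xx=np.mgrid[:320,:320]; d=(np.hypot(xx-159.5,yy-159.5)<64)&(g<110)
        p=np.c_[xx[d],yy[d]]; l=cv2.fitLine(np.float32(p),cv2.DIST_HUBER,0,.01,.01).ravel()
        t=lambda u,v:(c[0]+40-v/4,c[1]+40-u/4)
        print(n,"centre0",np.round(c,1),"slot mid",np.round(t(l[2],l[3]),1),"slot yaw deg (dir from world x)",np.degrees(np.arctan2(-l[0],-l[1]))%180,d.sum(),"brass",np.round(t(*cv2.minEnclosingCircle(cn)[0]),1),cv2.minEnclosingCircle(cn)[1]/4)
    rows.append(np.hstack(row))
cv2.imwrite("pics/w0.png",cv2.resize(np.vstack(rows),(580,580)))
E
```

```text
driver [458.2  172.55 456.37 174.69   2.83] 92.29411764705883
scene centre0 [ 496 -207] slot mid [ 492.7 -209.6] slot yaw deg (dir from world x) 127.3648 1221 brass [ 476.6 -219.2] 23.595916748046875
scene centre0 [452.8 -48.8] slot mid [454.3 -46.4] slot yaw deg (dir from world x) 112.49769 696 brass [444.8 -73. ] 28.9711856842041
top centre0 [ 496 -207] slot mid [ 494.7 -206.1] slot yaw deg (dir from world x) 127.16162 1122 brass [ 490.2 -195.8] 30.32843589782715
top centre0 [452.8 -48.8] slot mid [463.5 -53.1] slot yaw deg (dir from world x) 179.13515 122 brass [449.5 -49.6] 29.12928009033203
```

View pics/w0.png

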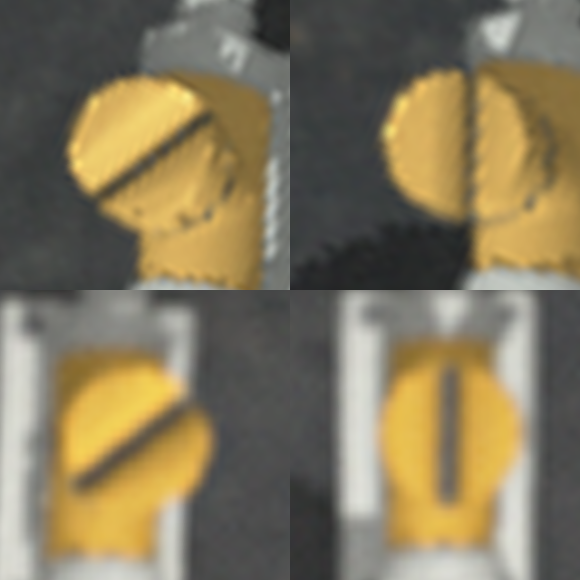

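Rectified, valve A's slot lies at about 127° yaw in both views, and its centre is about (494,-207). The driver is at about (457,174) with tool yaw 72° needed. Next I'll move above the stand and measure the hose axis from the saved pictures.

```bash
python3 -m pendant '[-0.95,-0.49,0,0,0,0,-1,-0.95,-0.49,0,0,0,0,-1,-0.95,-0.49,0,0,0,0,-1,-0.95,-0.49,0,0,0,0,-1,-0.95,-0.49,0,0,0,0,-1,-0.95,-0.49,0,0,0,0,-1,-0.95,-0.49,0,0,0,0,-1,-0.95,-0.49,0,0,0,0,-1,-0.95,-0.49,0,0,0,0,-1,-0.95,-0.49,0,0,0,0,-1,-0.95,-0.49,0,0,0,0,-1,-0.95,-0.49,0,0,0,0,-1]'
python3 -m pendant '[0,0,0,0,0,1,-1,0,0,0,0,0,1,-1,0,0,0,0,0,1,-1,0,0,0,0,0,1,-1,0,0,0,0,0,1,-1,0,0,0,0,0,1,-1,0,0,0,0,0,1,-1,0,0,0,0,0,1,-1,0,0,0,0,0,1,-1,0,0,0,0,0,1,-1]'
python3 -m pendant '[0,0,0,0,0,1,-1,0,0,0,0,0,1,-1,0,0,0,0,0,1,-1,0,0,0,0,0,1,-1,0,0,0,0,0,1,-1,0,0,0,0,0,1,-1,0,0,0,0,0,1,-1,0,0,0,0,0,1,-1,0,0,0,0,0,1,-1,0,0,0,0,0,1,-1,0,0,0,0,0,0.8,-1,0,0,0,0,0,0,-1]'
python3 - <<'E'
from fit import *
for n in("scene","top"):
    im=cv2.imread(f"pics/{n}0.png")
    for nm,c in (("A",(494,-207)),("B",(452.8,-48.8))):
        W=[(c[0]+a,c[1]+b,30) for a,b in((90,40),(90,-40),(-90,-40),(-90,40))]
        H=cv2.getPerspectiveTransform(np.float32(P(n,W)),np.float32([(0,0),(159,0),(159,359),(0,359)]))
        g=cv2.warpPerspective(im,H,(160,360)).max(2); e=[]
        for lo,hi in((54,68),(-68,-54)):
            b=g[int(180-2*hi):int(180-2*lo)]>110; v,u=np.nonzero(b); e.append((c[0]+(hi-v.mean()/2),c[1]+40-u.mean()/2,len(u)))
        e=np.array(e); print(n,nm,e.round(1).tolist(),"hose yaw",np.degrees(np.arctan2(*(e[0]-e[1])[[1,0]])),"mid",e.mean(0)[:2])
E
```

```text
time: 2.3
tool_pos: [457.2, 172.4, 226.9]
tcp_rot: [3.141, 0.0, 2.71]
contact_force: [-0.2, 0.2, -0.3]
grip_width: 91.7
finger_force: 0.0
time: 3.3
tool_pos: [456.5, 173.5, 226.8]
tcp_rot: [3.141, -0.0, 2.009]
contact_force: [0.0, -0.4, -0.2]
grip_width: 91.8
finger_force: 0.0
time: 4.5
tool_pos: [456.5, 173.5, 226.8]
tcp_rot: [3.141, -0.0, 1.257]
contact_force: [0.3, 0.5, 0.7]
grip_width: 91.9
finger_force: 0.0
scene A [[555.3, -211.5, 1177.0], [434.7, -211.2, 1699.0]] hose yaw -0.13908782757213348 mid [ 495.01866809 -211.31116097]
scene B [[514.2, -56.8, 1223.0], [392.4, -57.5, 1149.0]] hose yaw 0.3245117584528071 mid [453.28539702 -57.17648846]
top A [[555.4, -207.2, 1132.0], [433.7, -201.6, 1312.0]] hose yaw -2.601327381489734 mid [ 494.56509631 -204.39660002]
top B [[514.3, -53.1, 1093.0], [392.2, -52.9, 992.0]] hose yaw -0.09992831988960992 mid [453.24173101 -53.00827231]
```

```bash
python3 -m pendant '[0,0,1,0,0,0,-1,0,0,1,0,0,0,-1,0,0,1,0,0,0,-1,0,0,0.8,0,0,0,-1,0,0,0.4,0,0,0,-1,0,0,0.26,0,0,0,-1]'
python3 - <<'E'
from h import *
im=capture("scene"); cv2.imwrite("pics/s1.png",cv2.resize(im[80:230,190:390,::-1],(800,600),interpolation=cv2.INTER_CUBIC))
E
```

```text
time: 5.1
tool_pos: [456.0, 173.4, 91.8]
tcp_rot: [-3.14, 0.001, 1.259]
contact_force: [0.1, -0.2, -0.1]
grip_width: 91.6
finger_force: 0.0
```

View pics/s1.png

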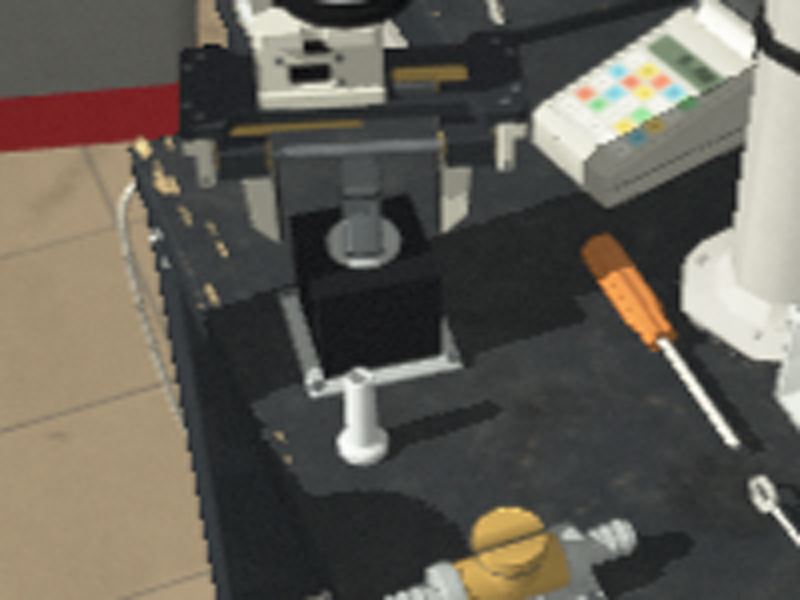

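The handle (crop x≈362) sits midway between the fingers (x≈262 and 455), just above the flange. I'll close the gripper now.

```bash
python3 -m pendant '[0,0,0,0,0,0,1,0,0,0,0,0,0,1,0,0,0,0,0,0,1,0,0,0,0,0,0,1,0,0,0,0,0,0,1,0,0,0,0,0,0,1,0,0,0,0,0,0,1,0,0,0,0,0,0,1,0,0,0,0,0,0,1,0,0,0,0,0,0,1]'
```

```text
time: 6.15
tool_pos: [456.6, 173.5, 92.9]
tcp_rot: [3.141, -0.0, 1.258]
contact_force: [0.4, 0.2, 0.0]
grip_width: 21.7
finger_force: 30.0
```

```bash
python3 -m pendant '[0,0,-0.3,0,0,0,1,0,0,-0.5,0,0,0,1,0,0,-0.8,0,0,0,1,0,0,-0.8,0,0,0,1,0,0,-0.5,0,0,0,1,0,0,-0.3,0,0,0,1]'
python3 -m pendant '[-0.6,0.26,0,0,0,0,1,-0.9,0.39,0,0,0,0,1,-0.95,0.42,0,0,0,0,1,-0.95,0.42,0,0,0,0,1,-0.95,0.42,0,0,0,0,1,-0.95,0.42,0,0,0,0,1,-0.95,0.42,0,0,0,0,1,-0.95,0.42,0,0,0,0,1,-0.95,0.41,0,0,0,0,1,-0.95,0.41,0,0,0,0,1,-0.95,0.41,0,0,0,0,1,-0.95,0.41,0,0,0,0,1]'
python3 -m pendant '[-0.7,0.29,0,0,0,-0.8,1,0,0,0,0,0,-1,1,0,0,0,0,0,-1,1,0,0,0,0,0,-1,1,0,0,0,0,0,-1,1,0,0,0,0,0,-1,1,0,0,0,0,0,-1,1,0,0,0,0,0,-1,1,0,0,0,0,0,-1,1,0,0,0,0,0,-1,1,0,0,0,0,0,-1,1]'
python3 -m pendant '[0,0,0,0,0,-1,1,0,0,0,0,0,-1,1,0,0,0,0,0,-1,1,0,0,0,0,0,0,1]'
```

```text
time: 6.75
tool_pos: [456.9, 173.6, 190.8]
tcp_rot: [3.14, -0.001, 1.258]
contact_force: [-0.7, -0.3, -1.4]
grip_width: 22.2
finger_force: 30.0
time: 7.95
tool_pos: [491.8, -186.0, 188.7]
tcp_rot: [-3.141, -0.0, 1.258]
contact_force: [0.9, 0.1, -0.9]
grip_width: 22.0
finger_force: 30.0
time: 9.05
tool_pos: [493.6, -207.4, 188.6]
tcp_rot: [-3.141, -0.001, 2.015]
contact_force: [0.3, 0.6, -1.4]
grip_width: 22.3
finger_force: 30.0
time: 9.45
tool_pos: [493.6, -207.4, 188.6]
tcp_rot: [-3.141, -0.001, 2.222]
contact_force: [-0.3, -0.6, -1.4]
grip_width: 22.0
finger_force: 30.0
```

```bash
python3 -m pendant '[0,0,0.6,0,0,0,1,0,0,0.6,0,0,0,1,0,0,0.4,0,0,0,1,0,0,0,0,0,0,1,0,0,0,0,0,0,1]'
python3 - <<'E'
from h import *
im=capture("scene"); o=get_obs(); p=o["tool_pos"]; q=proj("scene",p+[0,0,-72.9]); t=proj("scene",p); print(q,t,p,o["tcp_rot"])
for t in("driver","slot_a"): print(t,[(np.round(r["location"],1).tolist(),round(r["score"],2)) for r in pinpoint("scene",t)])
c=cv2.resize(im[190:310,290:450,::-1],(800,600),interpolation=cv2.INTER_CUBIC)
cv2.imwrite("pics/s2.png",c)
E
```

```text
time: 9.95
tool_pos: [494.1, -207.7, 141.1]
tcp_rot: [3.141, -0.0, 2.22]
contact_force: [0.0, -0.1, -1.1]
grip_width: 21.7
finger_force: 30.0
[367.73307177 260.579703  ] [371.57796547 238.76910735] [ 494.36979835 -207.77007656  141.59183129] [3.14107951e+00 9.71530972e-04 2.22072294e+00]
driver [([368.5, 259.5], 0.55)]
slot_a [([367.8, 264.2], 0.74)]
```

View pics/s2.png

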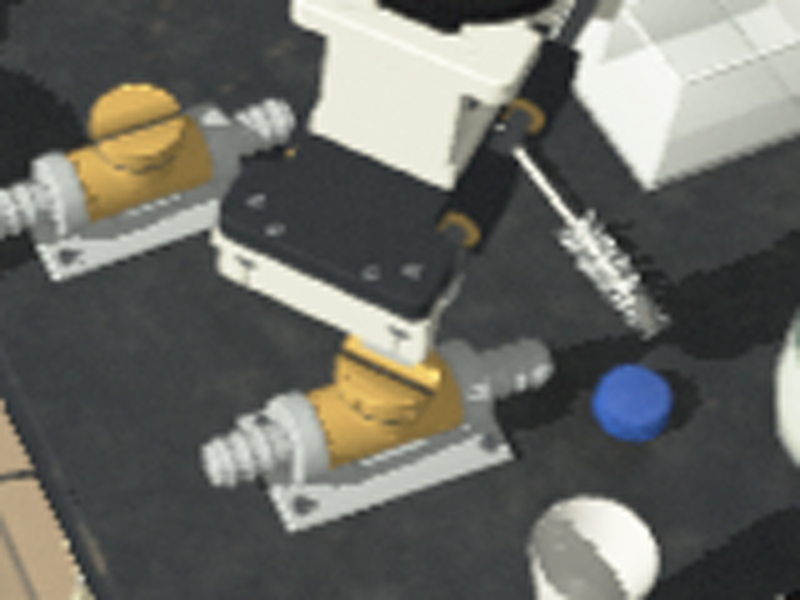

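The scene view (about 1.5 px) shows the gripper directly over valve A, with the blade hidden behind the palm. Averaging both views, the slot is about 2 mm further along tool +y, so I'll shift and lower gently.

```bash
python3 -m pendant '[0,0.07,0.1,0,0,0,1,0,0,0.1,0,0,0,1,0,0,0.1,0,0,0,1,0,0,0.1,0,0,0,1,0,0,0,0,0,0,1,0,0,0,0,0,0,1]'; python3 -c "
from h import *;o=get_obs();print(o['moment'])"
```

```text
time: 10.7
tool_pos: [495.6, -206.3, 128.8]
tcp_rot: [-3.142, -0.0, 2.221]
contact_force: [-0.3, 0.4, -0.1]
grip_width: 21.7
finger_force: 30.0
[-0.06569956 -0.06292423 -0.03528414]
```

```bash
python3 -m pendant '[0,0,0.07,0,0,0,1,0,0,0.07,0,0,0,1,0,0,0,0,0,0,1,0,0,0,0,0,0,1]'; python3 -c "
from h import *;o=get_obs();print(o['moment'])"
```

```text
time: 11.1
tool_pos: [495.6, -206.3, 124.6]
tcp_rot: [3.142, -0.0, 2.221]
contact_force: [-0.1, -0.4, -0.8]
grip_width: 21.6
finger_force: 30.0
[-0.05228284 -0.0151274  -0.00650585]
```

```bash
python3 -m pendant '[0,0,0.04,0,0,0,1,0,0,0.03,0,0,0,1,0,0,0.03,0,0,0,1,0,0,0,0,0,0,1,0,0,0,0,0,0,1]'; python3 -c "
from h import *;o=get_obs();print(o['moment'])"
```

```text
time: 11.6
tool_pos: [495.8, -206.4, 122.8]
tcp_rot: [3.141, 0.001, 2.221]
contact_force: [-1.3, 1.4, 7.2]
grip_width: 21.9
finger_force: 30.0
[ 0.19925867  0.5498114  -0.02452021]
```

Seated: the tip is at z ≈ 50, with 8 N down and small side force. Now turning counter-clockwise, which is negative about tool z.

```bash
python3 -m pendant '[0,0,0,0,0,-0.5,1,0,0,0,0,0,-0.5,1,0,0,0,0,0,-0.5,1,0,0,0,0,0,-0.5,1,0,0,0,0,0,-0.5,1,0,0,0,0,0,-0.5,1,0,0,0,0,0,0,1]'; python3 -c "
from h import *;o=get_obs();print(o['moment'])"
python3 -m pendant '[0,0,0,0,0,-0.6,1,0,0,0,0,0,-0.6,1,0,0,0,0,0,-0.6,1,0,0,0,0,0,-0.6,1,0,0,0,0,0,-0.6,1,0,0,0,0,0,-0.6,1,0,0,0,0,0,-0.6,1,0,0,0,0,0,-0.6,1,0,0,0,0,0,-0.6,1,0,0,0,0,0,-0.6,1,0,0,0,0,0,-0.6,1,0,0,0,0,0,0,1]'; python3 -c "
from h import *;o=get_obs();print(o['moment'])"
```

```text
time: 12.3
tool_pos: [496.2, -206.7, 122.8]
tcp_rot: [3.141, 0.002, 2.431]
contact_force: [-0.8, -0.5, 5.8]
grip_width: 22.0
finger_force: 30.0
[-0.00173908  0.26422508 -0.09733372]
time: 13.5
tool_pos: [496.4, -206.2, 122.8]
tcp_rot: [3.141, 0.002, 2.892]
contact_force: [-0.6, 2.2, 5.6]
grip_width: 21.8
finger_force: 30.0
[ 0.4742034  -0.0105316  -0.09640605]
```

```bash
python3 -m pendant '[0,0,0,0,0,-0.6,1,0,0,0,0,0,-0.6,1,0,0,0,0,0,-0.6,1,0,0,0,0,0,-0.6,1,0,0,0,0,0,-0.6,1,0,0,0,0,0,-0.6,1,0,0,0,0,0,-0.6,1,0,0,0,0,0,0,1,0,0,0,0,0,0,1]'; python3 - <<'E'
from fit import *
o=get_obs();print(o['moment'])
L=[]
for n in("scene","top"):
    im=capture(n)[:,:,::-1]
    L.append(cv2.resize(im[230:300,320:420] if n=="scene" else im[165:245,360:474],(400,280),interpolation=cv2.INTER_CUBIC))
cv2.imwrite("pics/s3.png",np.hstack(L))
E
```

```text
time: 14.4
tool_pos: [496.4, -205.8, 122.8]
tcp_rot: [3.141, 0.002, -3.099]
contact_force: [0.0, 3.2, 6.8]
grip_width: 21.8
finger_force: 30.0
[ 0.81774098 -0.07393632 -0.13534788]
```

View pics/s3.png

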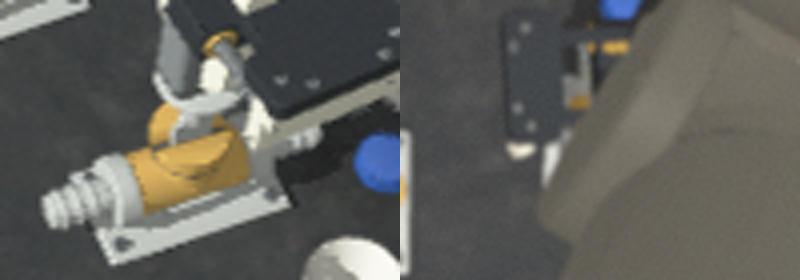

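The blade is still seated and the slot is nearly in line. I'll measure the hose axis more exactly from plate edges in the saved pictures.

```bash
python3 - <<'E'
from fit import *
for n in("scene","top"):
    im=cv2.imread(f"pics/{n}0.png",0)
    S=cv2.createLineSegmentDetector().detect(im)[0][:,0]
    for nm,c in (("A",(495.5,-206.5)),("B",(453,-53))):
        for s in S:
            a,b=atz(n,s[:2],8),atz(n,s[2:],8); d=b-a; L=np.linalg.norm(d); m=(a+b)/2
            y=(np.degrees(np.arctan2(d[1],d[0]))+90)%180-90
            if L>28 and abs(y)<15 and np.hypot(*(m[:2]-c))<60: print(n,nm,m[:2].round(0),"L",L.round(),"yaw",y.round(2))
E
```

```text
scene A [ 490. -236.] L 95.0 yaw -3.03
scene A [ 468. -176.] L 43.0 yaw -5.17
scene A [ 494. -223.] L 70.0 yaw -2.94
scene B [434. -21.] L 31.0 yaw -14.76
scene B [452. -85.] L 95.0 yaw -0.34
scene B [401. -30.] L 29.0 yaw -0.58
scene B [461. -72.] L 57.0 yaw 4.05
scene B [467. -37.] L 32.0 yaw 1.23
scene B [469. -24.] L 34.0 yaw -1.69
scene B [471. -15.] L 31.0 yaw -3.92
top A [ 496. -175.] L 94.0 yaw -3.23
top A [ 477. -233.] L 66.0 yaw -8.11
top A [ 555. -204.] L 29.0 yaw -0.54
top A [ 498. -187.] L 66.0 yaw -3.99
top B [451. -24.] L 95.0 yaw -0.12
top B [452. -81.] L 95.0 yaw -0.6
top B [394. -63.] L 33.0 yaw 11.53
top B [398. -46.] L 32.0 yaw -11.83
top B [465. -35.] L 50.0 yaw -2.66
top B [464. -52.] L 41.0 yaw -2.8
```

The two 95 mm plate edges give a hose yaw of −3.1°. The in-line blade yaw, including 5° of play, is therefore 181.9°, and the tool is at 182.4°. I'll ease back within the play, lift out and check.

```bash
python3 -m pendant '[0,0,0,0,0,0.5,1,0,0,0,0,0,0.5,1,0,0,-0.1,0,0,0,1,0,0,-0.3,0,0,0,1,0,0,-0.7,0,0,0,1,0,0,-1,0,0,0,1,0,0,-1,0,0,0,1,0,0,0,0,0,0,1]'
python3 -m pendant '[0,1,0,0,0,1,1,0,1,0,0,0,1,1,0,1,0,0,0,1,1,0,1,0,0,0,1,1,0,1,0,0,0,1,1,0,1,0,0,0,1,1,0,0,0,0,0,1,1,0,0,0,0,0,1,1,0,0,0,0,0,0,1]'
python3 - <<'E'
from fit import *
L=[]
for n in("scene","top"):
    im=capture(n)[:,:,::-1]; 
    W=[(495+a,-207+b,54) for a,b in((40,40),(40,-40),(-40,-40),(-40,40))]
    H=cv2.getPerspectiveTransform(np.float32(P(n,W)),np.float32([(0,0),(319,0),(319,319),(0,319)]))
    L.append(cv2.warpPerspective(im,H,(320,320),flags=cv2.INTER_CUBIC)); g=L[-1].max(2)
    yy,xx=np.mgrid[:320,:320]; d=(np.hypot(xx-159.5,yy-159.5)<56)&(g<120)
    if d.sum()>50:
        l=cv2.fitLine(np.float32(np.c_[xx[d],yy[d]]),cv2.DIST_HUBER,0,.01,.01).ravel(); print(n,d.sum(),np.degrees(np.arctan2(-l[0],-l[1]))%180)
cv2.imwrite("pics/w1.png",np.hstack(L))
E
```

```text
time: 15.3
tool_pos: [497.4, -207.5, 219.4]
tcp_rot: [-3.137, 0.007, 3.115]
contact_force: [0.6, -0.1, -1.2]
grip_width: 21.7
finger_force: 30.0
time: 16.2
tool_pos: [531.0, -30.8, 214.1]
tcp_rot: [-3.141, -0.001, 2.557]
contact_force: [-0.1, 0.3, -1.3]
grip_width: 21.9
finger_force: 30.0
scene 1378 174.95108
top 386 177.34972
```

View pics/w1.png

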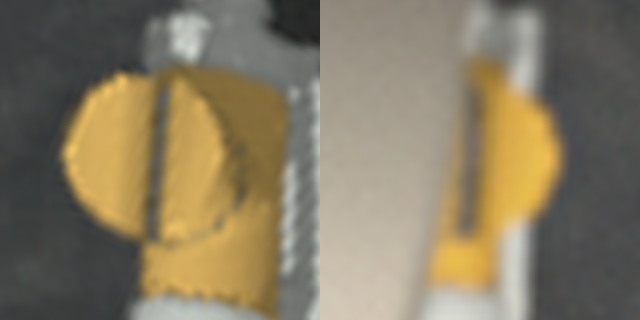

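After the turn, the slot (scene, from (163,85) to (152,238)) runs parallel to the valve body's edge, at about 176° against a hose yaw of 177°, so the valve is open. Next I'll take the driver back to the stand.

```bash
python3 -m pendant '[0.73,0.54,0,0,0,0,1,0.73,0.54,0,0,0,0,1,0.73,0.54,0,0,0,0,1,0.73,0.54,0,0,0,0,1,0.73,0.54,0,0,0,0,1,0.73,0.54,0,0,0,0,1,0.73,0.54,0,0,0,0,1,0.73,0.53,0,0,0,0,1]'
python3 -m pendant '[0,0,0,0,0,1,1,0,0,0,0,0,1,1,0,0,0,0,0,1,1,0,0,0,0,0,1,1,0,0,0,0,0,1,1,0,0,0,0,0,1,1,0,0,0,0,0,1,1,0,0,0,0,0,1,1,0,0,0,0,0,1,1]'
python3 -m pendant '[0,0,0,0,0,1,1,0,0,0,0,0,1,1,0,0,0,0,0,1,1,0,0,0,0,0,1,1,0,0,0,0,0,1,1,0,0,0,0,0,1,1,0,0,0,0,0,1,1,0,0,0,0,0,1,1,0,0,0,0,0,1,1,0,0,0,0,0,0.6,1,0,0,0,0,0,0,1]'
```

```text
time: 17.1
tool_pos: [456.3, 174.0, 214.7]
tcp_rot: [3.142, -0.0, 2.557]
contact_force: [-0.6, 0.3, -1.5]
grip_width: 21.4
finger_force: 30.0
time: 18.0
tool_pos: [456.7, 173.0, 214.6]
tcp_rot: [-3.141, -0.0, 1.926]
contact_force: [0.5, -0.2, 0.1]
grip_width: 21.7
finger_force: 30.0
time: 19.1
tool_pos: [456.7, 173.1, 214.6]
tcp_rot: [-3.141, 0.0, 1.258]
contact_force: [1.0, -0.8, -1.0]
grip_width: 22.3
finger_force: 30.0
```

```bash
python3 -m pendant '[0,0,0.8,0,0,0,1,0,0,0.8,0,0,0,1,0,0,0.5,0,0,0,1,0,0,0.3,0,0,0,1,0,0,0.2,0,0,0,1,0,0,0,0,0,0,1]'
python3 -m pendant '[0,0,0.3,0,0,0,1,0,0,0.3,0,0,0,1,0,0,0.3,0,0,0,1,0,0,0.3,0,0,0,1,0,0,0.15,0,0,0,1,0,0,0.07,0,0,0,1,0,0,0,0,0,0,1,0,0,0,0,0,0,1]'
```

```text
time: 19.7
tool_pos: [456.7, 173.3, 136.4]
tcp_rot: [-3.141, 0.0, 1.258]
contact_force: [0.6, 0.3, -1.0]
grip_width: 21.8
finger_force: 30.0
time: 20.5
tool_pos: [457.0, 173.5, 94.3]
tcp_rot: [3.141, -0.0, 1.258]
contact_force: [0.4, -0.0, -0.6]
grip_width: 22.1
finger_force: 30.0
```

```bash
python3 -m pendant '[0,0,0.04,0,0,0,1,0,0,0.01,0,0,0,1,0,0,0,0,0,0,1]'
python3 -m pendant '[0,0,0,0,0,0,0.4,0,0,0,0,0,0,0,0,0,0,0,0,0,-0.5,0,0,0,0,0,0,-1,0,0,0,0,0,0,-1,0,0,0,0,0,0,-1,0,0,0,0,0,0,-1,0,0,0,0,0,0,-1,0,0,0,0,0,0,-1,0,0,0,0,0,0,-1]'
python3 -m pendant '[0,0,-0.3,0,0,0,-1,0,0,-0.6,0,0,0,-1,0,0,-1,0,0,0,-1,0,0,-1,0,0,0,-1,0,0,-1,0,0,0,-1,0,0,-1,0,0,0,-1,0,0,0,0,0,0,-1]'
python3 -m pendant '[1,-0.3,0,0,0,0,-1,1,-0.3,0,0,0,0,-1,1,-0.3,0,0,0,0,-1,1,-0.3,0,0,0,0,-1,1,-0.3,0,0,0,0,-1,1,-0.3,0,0,0,0,-1,0,0,0,0,0,0,-1]'
python3 - <<'E'
from h import *
L=[]
for n,(x,y) in(("scene",(310,200)),("top",(335,205))):
    im=capture(n)[:,:,::-1]; L.append(cv2.resize(im[y-100:y+100,x-100:x+100],(400,400),interpolation=cv2.INTER_CUBIC))
    print(n,[(np.round(r["location"],1).tolist(),round(r["score"],2)) for r in pinpoint(n,"driver")+search_frame(n,"driver")])
cv2.imwrite("pics/end.png",np.hstack(L))
E
```

```text
time: 20.8
tool_pos: [457.0, 173.5, 92.9]
tcp_rot: [3.141, -0.0, 1.258]
contact_force: [-0.3, -1.1, 0.8]
grip_width: 21.7
finger_force: 30.0
time: 21.8
tool_pos: [456.7, 173.4, 92.6]
tcp_rot: [-3.142, -0.0, 1.258]
contact_force: [-0.1, 1.5, -0.1]
grip_width: 90.9
finger_force: 0.0
time: 22.5
tool_pos: [458.7, 173.9, 244.4]
tcp_rot: [3.134, -0.005, 1.258]
contact_force: [-0.3, -0.6, -0.5]
grip_width: 91.7
finger_force: 0.0
time: 23.2
tool_pos: [460.0, 364.2, 238.8]
tcp_rot: [-3.141, -0.0, 1.261]
contact_force: [-0.5, -0.2, -0.6]
grip_width: 91.5
finger_force: 0.0
scene [([282.8, 157.2], 0.54), ([279.8, 136.3], 0.64)]
top [([253.9, 218.0], 0.73), ([251.1, 212.1], 0.74), ([262.3, 221.9], 0.2)]
```

View pics/end.png

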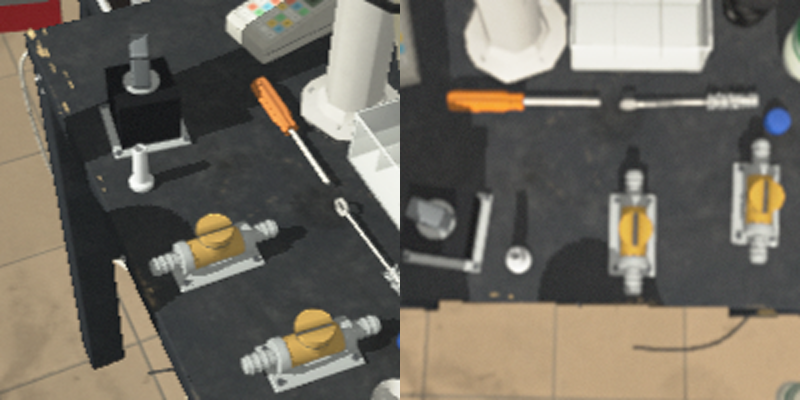

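The driver stands upright in its stand (scene crop (140,65)) and both slots look in line with their tails. One last numeric check of slot A before handing in.

```bash
python3 - <<'E'
from fit import *
for n in("scene","top"):
    im=capture(n)
    for nm,c in(("A",(495.5,-207)),("B",(454,-53))):
        W=[(c[0]+a,c[1]+b,54) for a,b in((40,40),(40,-40),(-40,-40),(-40,40))]
        H=cv2.getPerspectiveTransform(np.float32(P(n,W)),np.float32([(0,0),(319,0),(319,319),(0,319)]))
        g=cv2.warpPerspective(im,H,(320,320),flags=cv2.INTER_CUBIC).max(2)
        yy,xx=np.mgrid[:320,:320]; d=(abs(xx-159.5)<24)&(abs(yy-159.5)<56)&(g<140)
        l=cv2.fitLine(np.float32(np.c_[xx[d],yy[d]]),cv2.DIST_HUBER,0,.01,.01).ravel(); print(n,nm,d.sum(),np.degrees(np.arctan2(-l[0],-l[1]))%180)
E
```

```text
scene A 1912 174.63979
scene B 1723 178.50888
top A 1700 175.37216
top B 2039 178.72281
```

```bash
python3 -c "
from plant import *;print(close_job())"
```

```text
the job is handed in; nothing more can be done
None
```

The job is handed in: the half-shut right-hand valve is open, its slot within about 2° of its hose tails by camera; the driver is back in its stand, and the other valve was not touched.

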